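# Racket hold-downs and turntable lock

## Task

The unstrung racket already lies in the stringing machine: lower each loose coloured hold-down over the post of the tower of its own colour so that its bar lies across the racket frame, seated all the way down, and let it go. Then pull the turntable's red lock plunger straight up as far as it goes, so that its pin is out of the hole, and finish while still holding it up there so that I can swing the racket round to my side. Leave the turning to me, and leave the jar, the grip roll and the awl where they lie.

Things in the scene. Friction and masses are not known exactly. Their poses are not given: they have to be found in the camera images.
- hold_blue_center (a point): Loose blue hold-down for the blue tower: bar 80 x 30 mm, 12 thick (ends flared to 50 wide, from 26 off the middle), with a 30 x 30 boss in its middle, sides flush, up to 40 mm above the underside; 15 mm bore upright through the boss. About 0.12 kg, flat on the bench. Point: bore axis, 20 mm above the underside; z up, y along the bar, x across (30 mm to grip). Its ends are alike.
- hold_yellow_center (a point): Loose yellow hold-down for the yellow tower: bar 80 x 30 mm, 12 thick, with a 30 x 30 boss in its middle, sides flush, up to 40 mm above the underside; 15 mm bore upright through the boss. About 0.12 kg, flat on the bench. Point: bore axis, 20 mm above the underside; z up, y along the bar, x across (30 mm to grip). Its ends are alike.
- post_blue (a point): Foot of the blue tower's 10 mm upright post (at the racket head's tip), 53 mm high, tip coned, inside the hoop. Point: on the tower's seat, level with the frame's top, 187 mm above the bench, where the hold-down's underside rests. z up; y radial, across the frame: the fitted bar lies along it, either way round.
- post_yellow (a point): Foot of the yellow tower's 10 mm upright post (at the throat), 53 mm high, tip coned, inside the hoop. Point: on the tower's seat, level with the frame's top, 187 mm above the bench, where the hold-down's underside rests. z up; y radial, across the frame: the fitted bar lies along it, either way round. The handle runs on 0.38 m along +y.
- plunger_knob (a point): Middle of the lock plunger's red pull knob: upright cylinder, 28 mm across, 28 high, underside 130 mm above the bench when seated, on a bracket on the machine's robot side; the racket's hoop is 60 mm from its axis. Beside the 16 mm bush under the knob 8 mm are clear, then a lock nut (25 across); the bracket is 14 mm below the knob. Moves with the knob; z up, x points to the turntable axis.
- plunger (a joint): Travel of the lock plunger, m: 0 seated (pin in its hole in the turntable disc), grows as the knob is pulled straight up, 0.016 at its stop. The spring pulls it down with 6 N when seated, 12 N at the stop; it does not stay up by itself. The pin leaves the hole at about 0.010.
- turntable (a joint): Angle of the turntable, rad, 0 at the start. The seated pin locks it (with a little play); with the pin out it turns with slight friction.
- jar_mid (a point): Small lidded jar, 56 mm across, 62 mm high, a bystander. The point is on its axis, half-way up.
- grip_mid (a point): Roll of green grip tape standing on end, 54 mm across, 28 mm high, a bystander. The point is its middle.
- awl_mid (a point): Awl with a wooden handle, 120 mm long, lying flat, a bystander. The point is near its middle; x runs along it to the tip.

How it is judged:
By the outcome, as a careful person would: the job done as asked, in the order asked, and still so for the second after the job is handed in, while the arm keeps its last pose, push and grip.
It also fails if it takes over 72 s, if anything falls off the work surface, if the arm or the gripper's body presses on something with over 40 N, if the wrist force passes 120 N, or if a joint passes its speed limit or range.

## Robot

A 6-joint arm with a two-finger parallel gripper is mounted at the origin on the work surface. World frame = base frame: x ahead of the robot, y to its left, z up, the work surface at z = 0. Lengths are in m, angles in rad, forces in N, time in s.
With the tool pointing down it reaches from about 0.35 to 0.775 m from the base axis. Payload 5.5 kg.
Tool frame: the origin (TCP) lies between the finger pads; the fingertips stand 11 mm ahead of it and the grasp point (between the pads) lies 8 mm behind it (tips_ahead is the distance from the TCP to the fingertips, in m); z points along the fingers, y is the line along which they close (so a half turn about z gives the same grasp; the last joint's range is limited). The gripper opens to 85 mm and grips with 20 to 120 N. Pads are 22 mm wide; open, the fingers measure 114 mm over their backs; the gripper's body (76 mm by 85 mm) begins 54 mm behind the grasp point. The pads swing forward as they close: fully open they stand 13 mm farther back than shut.
Start: joints at [1.109, 0.313, 0.046, 1.304, 0, 1.431], TCP at [0.182, 0.546, 0.242] pointing down, gripper open.
Joint ranges: [-2.76, 2.76], [-0.86, 1.69], [-1.03, 1.26], [-2.2, 2.34], [-1.47, 1.5], [-3.14, 3.14]. Speed limits (rad/s): [2.57, 2.57, 3.14, 3.14, 3.14, 3.14].

## Interface

Orientations are given as a unit quaternion [w, x, y, z].
In Python, from workcell import * gives the robot as it stands. The module is installed in compiled form; this text tells all that it offers.
- The arm moves only by the tool jog_arm, never from a script. Its argument "moves" is a list of rows, each an object with "fingers": the closure, from 0 (fully open) to 1 (shut); "slide": the shift along the tool's x, y, z in mm, a list of three; "angular": the turn, a rotation vector about the tool's x, y, z in degrees, a list of three. A call has 1 to 10 rows; each row is the pose to reach, as a shift and turn from the pose commanded when the call began, along the tool's axes at that moment; what a row does not reach only later rows make up. A row lasts 1/12 s, in which the tool goes at most 41.7 mm and 7.16 degrees, less where a joint would pass 70% of its speed; a pose out of reach is approached as far as the arm can. A call with a gripper value outside its range is refused whole. The fingers move at their own pace and stop on an object; "squeeze" is the grip in N (left out, the last holds). Time passes only in rows, so rows that repeat a pose let the fingers close. It gives the time, the measured TCP pose, the force, the opening and the grip force at its end, in the units of the state.
- get_state(): the state, without advancing time (a new reading comes with each control period).
- read_camera(name): name is "scene" or "top"; returns a dict with "color" (420x560x3 uint8, red, green, blue), "fovy" (degrees; the focal length in pixels is half the picture's height over the tangent of half this angle, whatever the lens; pixels are square), "cx", "cy" (the principal point, pixels), "D" ([k1, k2, p1, p2, k3] as OpenCV has them; the pictures are not rectified), "world_from_camera" (4x4, takes a point from camera to world coordinates). Camera axes: x right, y down, z forward; pixel columns grow to the right and rows downward; lengths in m; the calibration is good to about 2 mm. A picture is of the moment at which its call begins. There is no depth.
- hand_in(): hands the job in; it is judged then, once.
Trained networks look in a picture, given as the dict that the camera call returned (one of the last four; its "shot" number tells which), for a name from the list of things; names that differ only in an ending like _2 or _b are one class to them, and where a whole thing is asked for, a point or a joint stands for the part that bears it (a point fixed in the world has none). Each returns a list of dicts, best first, with "p" (0 to 1); they miss things now and then, are a little off and sometimes report something else, mostly with a low value. They report only what shows in the picture. A call takes as long as a camera call.
- look_for(target, picture): "point" ([column, row] in pixels, amid what is visible of it).
- tip_of(target, picture): "point" ([column, row] in pixels: a listed point, or the origin of a listed thing).
The state is a dict: "clock": time; "joint_pos": joint angles; "qvel": joint speeds; "tau": joint torques, N m; "tcp_pos": TCP position; "orientation": TCP orientation; "wrist_force": force on the tool from outside, world axes, zero at the start; "ft_torque": the same for the moment, N m; "finger_gap": finger opening in m; "grip_force": force on a finger pad.
Only numpy, scipy, OpenCV 4.12 (cv2) and the standard library are available. Lean on these libraries where they do the work, as an engineer would, in place of code of your own. Each camera call takes 0.05 s, during which the arm holds its last target. There are 200 camera calls.

## Working session

There is one attempt and no reset: what is moved stays moved. The work goes in short steps, Python scripts to look and compute and a tool call to move; the robot and the scene stay as the last step left them, time stands still between calls to the robot, and variables do not carry over. Pictures are saved under pics/ and viewed, at most 11 in all, crops included, and the job is handed in when it is done.

Besides the shell and the picture viewer there is one more tool, called after "Call:" by a JSON object that holds its "name" and its "arguments", one argument or row to a line. jog_arm: Moves the arm, as the interface text tells. Its arguments: {"type":"object","properties":{"moves":{"type":"array","items":{"type":"object","properties":{"fingers":{"type":"number"},"slide":{"type":"array","items":{"type":"number"}},"angular":{"type":"array","items":{"type":"number"}}}}},"squeeze":{"type":"number"}},"required":["moves"]}

```bash
mkdir -p pics; cat > h.py <<'E'
from workcell import *
import numpy as np, cv2
from scipy.spatial.transform import Rotation as R
def cam(p):
    f=p["color"].shape[0]/2/np.tan(np.radians(p["fovy"])/2)
    return np.array([[f,0,p["cx"]],[0,f,p["cy"]],[0,0,1]]),np.array(p["D"],float),np.array(p["world_from_camera"])
def ray(p,uv):
    K,D,T=cam(p); q=cv2.undistortPoints(np.array([[uv]],float),K,D)[0,0]
    return T[:3,3],T[:3,:3]@np.array([q[0],q[1],1])
def at_z(p,uv,z):
    o,d=ray(p,uv); return o+d*(z-o[2])/d[2]
def px(p,X):
    K,D,T=cam(p); Ti=np.linalg.inv(T)
    return cv2.projectPoints(np.array([X],float).reshape(-1,1,3),cv2.Rodrigues(Ti[:3,:3])[0],Ti[:3,3],K,D)[0][:,0]
def save(p,n,box=None,s=1):
    im=p["color"][:,:,::-1]
    if box: im=im[box[1]:box[3],box[0]:box[2]]
    cv2.imwrite("pics/"+n,cv2.resize(im,None,fx=s,fy=s,interpolation=cv2.INTER_CUBIC))
def st():
    s=get_state(); print({k:np.round(s[k],4).tolist() for k in("clock","joint_pos","tcp_pos","orientation","wrist_force","finger_gap","grip_force")}); return s
def tri(ps,uvs):
    A=np.zeros((3,3));b=np.zeros(3)
    for p,u in zip(ps,uvs):
        o,d=ray(p,u);d=d/np.linalg.norm(d);M=np.eye(3)-np.outer(d,d);A+=M;b+=M@o
    return np.linalg.solve(A,b)
E
python3 - <<'E'
from h import *
st()
P={n:read_camera(n) for n in("scene","top")}
for n,p in P.items():
    save(p,n+"0.png",None,1.4); print(n,np.round(p["world_from_camera"],3).tolist(),p["fovy"])
Z=dict(hold_blue_center=.02,hold_yellow_center=.02,post_blue=.187,post_yellow=.187,plunger_knob=.144,jar_mid=.031,grip_mid=.014,awl_mid=.01)
for t,z in Z.items():
    for n,p in P.items():
        for r in tip_of(t,p)[:2]: print(t,n,round(r["p"],2),np.round(r["point"],1),np.round(at_z(p,r["point"],z),4))
E
```

```text
{'clock': 0.0, 'joint_pos': [1.1094, 0.314, 0.045, 1.3036, 0.0, 1.4312], 'tcp_pos': [0.1817, 0.545, 0.2414], 'orientation': [-0.0003, 0.1602, 0.9871, -0.0009], 'wrist_force': [1.4053, -0.1258, 0.5841], 'finger_gap': 0.0854, 'grip_force': 0.0}
scene [[0.366, 0.612, -0.701, 1.409], [0.931, -0.242, 0.274, -0.323], [-0.002, -0.753, -0.658, 0.959], [0.0, 0.0, 0.0, 1.0]] 44.19845824926685
top [[-0.007, -0.989, 0.144, 0.372], [-1.0, 0.008, 0.006, 0.017], [-0.007, -0.144, -0.989, 1.144], [0.0, 0.0, 0.0, 1.0]] 48.80381216345104
hold_blue_center scene 0.85 [135.1 252.7] [ 0.4333 -0.3166  0.02  ]
hold_blue_center scene 0.17 [254.1 187.4] [0.296  0.0539 0.02  ]
hold_blue_center top 0.87 [422.2 255.9] [ 0.4227 -0.3175  0.02  ]
hold_yellow_center scene 0.58 [356.2 187.4] [0.4052 0.3299 0.02  ]
post_blue scene 0.97 [201.2 233.2] [ 0.6005 -0.1733  0.187 ]
post_blue top 0.92 [372.7 171. ] [ 0.5958 -0.1707  0.187 ]
post_yellow scene 0.64 [323.8 219.8] [0.6591 0.0916 0.187 ]
post_yellow top 0.69 [246.2 141.8] [0.6619 0.0981 0.187 ]
plunger_knob scene 0.45 [255.2 189. ] [0.45   0.0046 0.144 ]
plunger_knob top 0.63 [178.1 186.6] [0.5741 0.2523 0.144 ]
plunger_knob top 0.52 [291.1 239.5] [0.4553 0.0033 0.144 ]
jar_mid scene 0.82 [129.  297.5] [ 0.5831 -0.3558  0.031 ]
jar_mid top 0.59 [431.2 188.9] [ 0.5864 -0.3448  0.031 ]
grip_mid scene 0.61 [409.6 225.4] [0.5968 0.39   0.014 ]
grip_mid scene 0.38 [354.7 182.6] [0.3771 0.3408 0.014 ]
grip_mid top 0.56 [143.  188.6] [0.5962 0.3719 0.014 ]
awl_mid scene 0.62 [374.5 239.6] [0.606  0.2769 0.01  ]
awl_mid top 0.65 [373. 169.] [ 0.6423 -0.2063  0.01  ]
awl_mid top 0.56 [178.5 187.6] [0.5986 0.2828 0.01  ]
```

View pics/scene0.png

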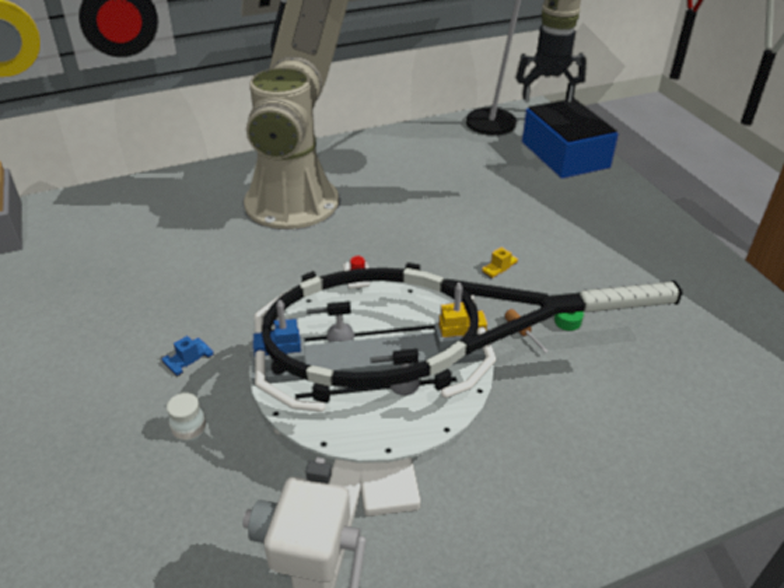

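View pics/top0.png

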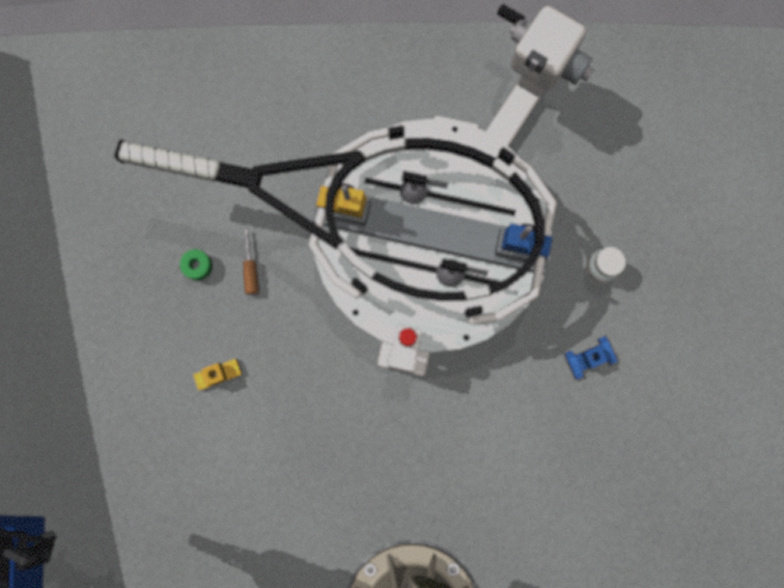

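```bash
python3 - <<'E'
from h import *
P={n:read_camera(n) for n in("scene","top")}
t,s=P["top"],P["scene"]
c=lambda p,x,y:cv2.resize(p["color"][y:y+60,x:x+80,::-1],(400,300),interpolation=cv2.INTER_CUBIC)
cv2.imwrite("pics/m1.png",np.vstack([np.hstack([c(t,210,115),c(t,335,140)]),np.hstack([c(s,295,190),c(s,165,205)])]))
c=lambda p,x,y:cv2.resize(p["color"][y:y+45,x:x+60,::-1],(400,300),interpolation=cv2.INTER_CUBIC)
cv2.imwrite("pics/m2.png",np.vstack([np.hstack([c(t,125,245),c(t,393,233)]),np.hstack([c(t,262,228),c(s,225,170)])]))
for n,p in P.items():
    h=cv2.cvtColor(p["color"],cv2.COLOR_RGB2HSV)
    for nm,lo,hi in(("b",(105,120,40),(120,255,255)),("y",(18,150,80),(32,255,255)),("r",(0,180,80),(4,255,255))):
        m=cv2.inRange(h,lo,hi); k,l,sta,ce=cv2.connectedComponentsWithStats(m)
        for i in range(1,k):
            if sta[i,4]>40:
                ys,xs=np.where(l==i); G=np.array([at_z(p,(x,y),.012)[:2] for x,y in zip(xs,ys)],np.float32)
                rr=cv2.minAreaRect(G*1000); print(n,nm,sta[i].tolist(),ce[i].round(1),"rect mm",np.round(rr[0]),np.round(rr[1]),round(rr[2],1),"pca",np.degrees(np.arctan2(*np.linalg.eigh(np.cov(G.T))[1][::-1,1])).round(1))
E
```

```text
scene b [373, 77, 68, 50, 1737] [405.1 105.5] rect mm [ 18. 751.] [247. 351.] 55.5 pca -174.2
scene b [193, 228, 22, 25, 375] [204.1 240.4] rect mm [ 442. -141.] [52. 93.] 77.4 pca 172.3
scene b [181, 238, 11, 15, 92] [184.8 244.5] rect mm [ 447. -192.] [21. 55.] 87.3 pca 177.9
scene b [116, 240, 36, 28, 480] [133.  252.4] rect mm [ 419. -324.] [73. 81.] 21.7 pca 125.3
scene y [0, 0, 28, 55, 824] [14.  27.5] rect mm [-1407.  -613.] [782. 129.] 1.3 pca -177.4
scene y [345, 177, 25, 21, 276] [356.4 187.2] rect mm [393. 332.] [55. 91.] 23.0 pca 126.8
scene y [314, 216, 22, 25, 410] [324.1 229. ] rect mm [518. 172.] [59. 89.] 75.1 pca 150.5
scene y [341, 222, 7, 12, 62] [343.5 227.9] rect mm [537. 223.] [16. 44.] 62.9 pca 158.9
scene r [69, 0, 32, 30, 746] [84.7 14.5] rect mm [-1370.  -264.] [153. 451.] 89.5 pca 179.0
scene r [251, 183, 9, 9, 72] [255.  187.5] rect mm [286.  60.] [24. 38.] 69.7 pca 160.6
top b [359, 161, 24, 21, 316] [370.2 171.1] rect mm [ 640. -201.] [56. 47.] 74.0 pca 70.1
top b [386, 169, 8, 14, 70] [389.6 175.7] rect mm [ 625. -247.] [14. 34.] 76.5 pca 164.2
top b [404, 241, 36, 29, 451] [422.  255.3] rect mm [ 425. -319.] [47. 79.] 22.1 pca 111.8
top b [0, 369, 31, 14, 328] [ 15.7 374.6] rect mm [134. 683.] [81. 31.] 87.3 pca 87.0
top b [6, 400, 24, 20, 353] [ 17.1 411.8] rect mm [ 51. 673.] [46. 60.] 1.5 pca 87.5
top y [227, 134, 7, 13, 63] [230.2 140.5] rect mm [720. 154.] [13. 32.] 82.8 pca 169.3
top y [238, 134, 23, 20, 297] [249.4 144.4] rect mm [712. 105.] [53. 47.] 76.5 pca 89.3
top y [139, 258, 33, 20, 348] [155.  266.9] rect mm [402. 336.] [31. 77.] 20.3 pca 108.8
top r [287, 236, 9, 10, 77] [291.  240.4] rect mm [464.   2.] [20. 22.] 89.5 pca 172.6
```

View pics/m1.png

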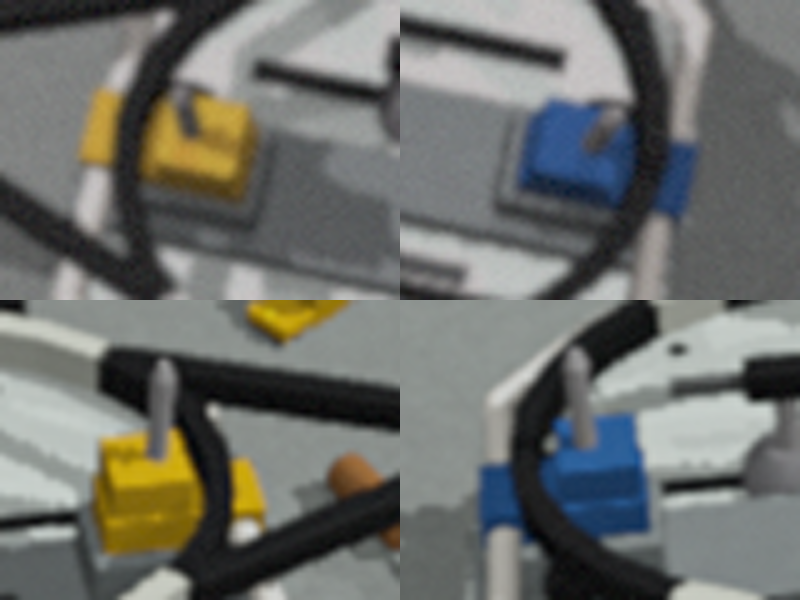

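View pics/m2.png

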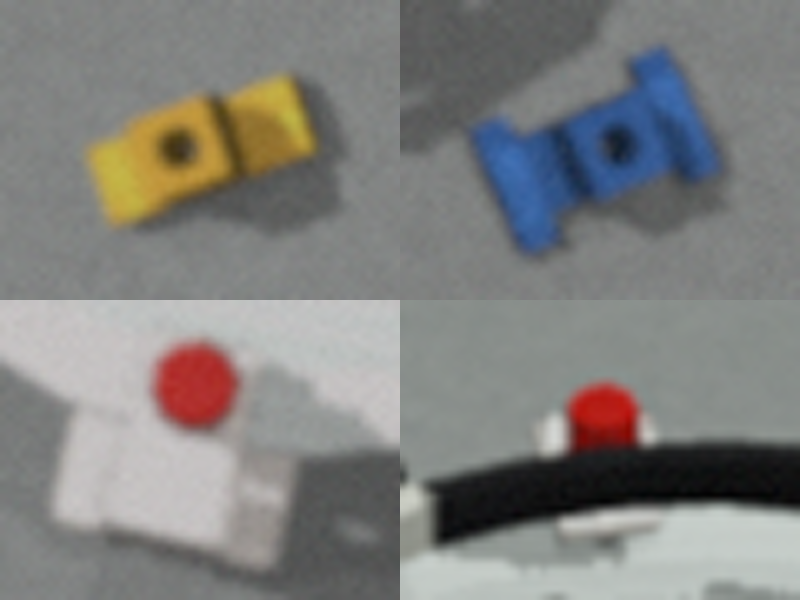

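```bash
python3 - <<'E'
from h import *
P={n:read_camera(n) for n in("scene","top")}
t,s=P["top"],P["scene"]
f=lambda x,y,ox,oy,k:np.array([(x+.5)/k-.5+ox,(y+.5)/k-.5+oy])
def both(n,a,b,z): print(n,"tri",tri([t,s],[a,b]).round(4),"top",at_z(t,a,z).round(4),"scene",at_z(s,b,z).round(4))
both("ytip",f(179,88,210,115,5),f(163,62,295,190,5),.24)
both("yfoot",f(193,132,210,115,5),f(158,158,295,190,5),.187)
both("btip",f(210,110,335,140,5),f(176,50,165,205,5),.24)
both("bfoot",f(193,150,335,140,5),f(185,145,165,205,5),.187)
k=20/3
both("knobtop",f(197,85,262,228,k),f(203,97,225,170,k),.158)
print("ybore",at_z(t,f(178,146,125,245,k),.04).round(4))
print("bbore",at_z(t,f(218,145,393,233,k),.04).round(4))
for n,cs,z in(("y",[(90,152),(292,75),(316,150),(113,227)],.012),("b",[(475,122),(655,48),(722,172),(535,250)],.012)):
    o=(125,245) if n=="y" else (393-60,233)
    C=np.array([at_z(t,f(x,y,*o,k),z)[:2] for x,y in cs]); d=C[1]+C[2]-C[0]-C[3]
    print(n,"ctr",C.mean(0).round(4),"bar dir",np.degrees(np.arctan2(d[1],d[0])).round(1),C.round(3).tolist())
E
```

```text
ytip tri [0.6648 0.0942 0.2428] top [0.6661 0.0953 0.24  ] scene [0.6618 0.0948 0.24  ]
yfoot tri [0.6642 0.0945 0.1861] top [0.6637 0.0938 0.187 ] scene [0.6652 0.0946 0.187 ]
btip tri [ 0.6021 -0.1701  0.241 ] top [ 0.6027 -0.1689  0.24  ] scene [ 0.6004 -0.1711  0.24  ]
bfoot tri [ 0.5994 -0.1723  0.1845] top [ 0.5988 -0.1719  0.187 ] scene [ 0.602  -0.1728  0.187 ]
knobtop tri [0.4521 0.0036 0.1614] top [0.4523 0.0035 0.158 ] scene [0.4481 0.0052 0.158 ]
ybore [0.4011 0.3369 0.04  ]
bbore [ 0.4255 -0.3192  0.04  ]
y ctr [0.4    0.3358] bar dir -69.4 [[0.4, 0.378], [0.428, 0.303], [0.4, 0.294], [0.372, 0.368]]
b ctr [ 0.4259 -0.3198] bar dir -68.8 [[0.436, -0.275], [0.462, -0.343], [0.416, -0.366], [0.389, -0.295]]
```

```bash
cat >> h.py <<'E'
def go(x,y,z,yaw):
    s=st(); Rc=R.from_quat(np.roll(s["orientation"],-1)); a=np.radians(yaw); c,n=np.cos(a),np.sin(a)
    Rt=R.from_matrix(np.array([[-n,c,0],[c,n,0],[0,0,-1.]]))
    print("slide",(1000*Rc.inv().apply(np.array([x,y,z])-s["tcp_pos"])).round(1).tolist(),"ang",np.degrees((Rc.inv()*Rt).as_rotvec()).round(2).tolist())
E
python3 -c "
from h import *
go(.4005,.336,.10,20.6)"
```

```text
{'clock': 1.1, 'joint_pos': [1.1094, 0.3132, 0.0461, 1.3036, -0.0, 1.4312], 'tcp_pos': [0.1819, 0.5455, 0.2423], 'orientation': [0.0, 0.1602, 0.9871, 0.0], 'wrist_force': [0.0402, -0.548, 0.5277], 'finger_gap': 0.0854, 'grip_force': 0.0}
slide [-273.7, -129.6, 142.3] ang [0.0, -0.0, 50.96]
```

Call:
{"name": "jog_arm", "arguments": {
  "moves": [
    {"slide":[-273.7,-129.6,142.3],"angular":[0,0,51],"fingers":0},
    {"slide":[-273.7,-129.6,142.3],"angular":[0,0,51],"fingers":0},
    {"slide":[-273.7,-129.6,142.3],"angular":[0,0,51],"fingers":0},
    {"slide":[-273.7,-129.6,142.3],"angular":[0,0,51],"fingers":0},
    {"slide":[-273.7,-129.6,142.3],"angular":[0,0,51],"fingers":0},
    {"slide":[-273.7,-129.6,142.3],"angular":[0,0,51],"fingers":0},
    {"slide":[-273.7,-129.6,142.3],"angular":[0,0,51],"fingers":0},
    {"slide":[-273.7,-129.6,142.3],"angular":[0,0,51],"fingers":0},
    {"slide":[-273.7,-129.6,142.3],"angular":[0,0,51],"fingers":0},
    {"slide":[-273.7,-129.6,142.3],"angular":[0,0,51],"fingers":0}
  ]
}}

```text
clock: 1.93
tcp_pos: [0.4013, 0.3341, 0.0989]
orientation: [-0.001, 0.571, 0.821, -0.001]
wrist_force: [-0.2, -0.1, 0.1]
finger_gap: 0.0852
grip_force: 0.0
```

```bash
python3 -c "
from h import *
go(.4005,.336,.02,20.6)"
```

```text
{'clock': 1.9333, 'joint_pos': [0.5403, 0.3035, -0.3349, 0.9346, 0.0002, 1.7563], 'tcp_pos': [0.4013, 0.3341, 0.0989], 'orientation': [-0.0005, 0.5712, 0.8208, -0.001], 'wrist_force': [-0.2059, -0.0598, 0.0754], 'finger_gap': 0.0852, 'grip_force': 0.0}
slide [2.1, 0.1, 78.9] ang [-0.13, 0.01, -0.27]
```

Call:
{"name": "jog_arm", "arguments": {
  "moves": [
    {"slide":[2,0,50],"fingers":0},
    {"slide":[2,0,79],"fingers":0},
    {"slide":[2,0,79],"fingers":0},
    {"slide":[2,0,79],"fingers":0},
    {"slide":[2,0,79],"fingers":0.9},
    {"slide":[2,0,79],"fingers":0.9},
    {"slide":[2,0,79],"fingers":0.9},
    {"slide":[2,0,79],"fingers":0.9},
    {"slide":[2,0,79],"fingers":0.9},
    {"slide":[2,0,79],"fingers":0.9}
  ],
  "squeeze": 60
}}

```text
schema error: expected keys fingers, slide, angular
```

```bash
python3 -c "
from h import *
st()"
```

```text
{'clock': 1.9333, 'joint_pos': [0.5403, 0.3035, -0.3349, 0.9346, 0.0002, 1.7563], 'tcp_pos': [0.4013, 0.3341, 0.0989], 'orientation': [-0.0005, 0.5712, 0.8208, -0.001], 'wrist_force': [-0.2059, -0.0598, 0.0754], 'finger_gap': 0.0852, 'grip_force': 0.0}
```

Call:
{"name": "jog_arm", "arguments": {
  "moves": [
    {"slide":[2,0,50],"angular":[0,0,0],"fingers":0},
    {"slide":[2,0,79],"angular":[0,0,0],"fingers":0},
    {"slide":[2,0,79],"angular":[0,0,0],"fingers":0},
    {"slide":[2,0,79],"angular":[0,0,0],"fingers":0},
    {"slide":[2,0,79],"angular":[0,0,0],"fingers":0.9},
    {"slide":[2,0,79],"angular":[0,0,0],"fingers":0.9},
    {"slide":[2,0,79],"angular":[0,0,0],"fingers":0.9},
    {"slide":[2,0,79],"angular":[0,0,0],"fingers":0.9},
    {"slide":[2,0,79],"angular":[0,0,0],"fingers":0.9},
    {"slide":[2,0,79],"angular":[0,0,0],"fingers":0.9}
  ],
  "squeeze": 60
}}

```text
clock: 2.77
tcp_pos: [0.4009, 0.3387, 0.0226]
orientation: [0.0, 0.569, 0.822, 0.001]
wrist_force: [-0.9, -0.5, 7.2]
finger_gap: 0.0293
grip_force: 60.5
```

```bash
python3 -c "
from h import *
go(.4005,.336,.282,20.6)"
```

```text
{'clock': 2.7667, 'joint_pos': [0.5483, 0.389, -0.4285, 0.7503, 0.0003, 1.7601], 'tcp_pos': [0.4009, 0.3387, 0.0226], 'orientation': [0.0005, 0.5695, 0.822, 0.0015], 'wrist_force': [-0.8993, -0.4915, 7.2362], 'finger_gap': 0.0293, 'grip_force': 60.5253}
slide [-2.1, -0.5, -259.4] ang [0.17, -0.05, -0.03]
```

Call:
{"name": "jog_arm", "arguments": {
  "moves": [
    {"slide":[-2,0,-40],"angular":[0,0,0],"fingers":0.9},
    {"slide":[-2,0,-80],"angular":[0,0,0],"fingers":0.9},
    {"slide":[-2,0,-120],"angular":[0,0,0],"fingers":0.9},
    {"slide":[-2,0,-160],"angular":[0,0,0],"fingers":0.9},
    {"slide":[-2,0,-200],"angular":[0,0,0],"fingers":0.9},
    {"slide":[-2,0,-240],"angular":[0,0,0],"fingers":0.9},
    {"slide":[-2,0,-270],"angular":[0,0,0],"fingers":0.9},
    {"slide":[-2,0,-270],"angular":[0,0,0],"fingers":0.9},
    {"slide":[-2,0,-270],"angular":[0,0,0],"fingers":0.9}
  ],
  "squeeze": 60
}}

```text
clock: 3.52
tcp_pos: [0.4014, 0.3365, 0.293]
orientation: [0.001, 0.57, 0.822, 0.002]
wrist_force: [-0.2, -0.3, -3.1]
finger_gap: 0.0289
grip_force: 60.1
```

```bash
python3 -c "
from h import *
go(.6642,.0945,.285,-13.5)"
```

```text
{'clock': 3.5167, 'joint_pos': [0.5442, 0.1997, 0.0195, 1.3861, 0.0001, 1.7563], 'tcp_pos': [0.4014, 0.3365, 0.293], 'orientation': [0.0009, 0.5696, 0.8219, 0.0021], 'wrist_force': [-0.2429, -0.3094, -3.0551], 'finger_gap': 0.0289, 'grip_force': 60.1244}
slide [-318.8, 161.1, 8.4] ang [0.23, -0.13, 34.05]
```

Call:
{"name": "jog_arm", "arguments": {
  "moves": [
    {"slide":[-318.8,161.1,8.4],"angular":[0.2,-0.1,34],"fingers":0.9},
    {"slide":[-318.8,161.1,8.4],"angular":[0.2,-0.1,34],"fingers":0.9},
    {"slide":[-318.8,161.1,8.4],"angular":[0.2,-0.1,34],"fingers":0.9},
    {"slide":[-318.8,161.1,8.4],"angular":[0.2,-0.1,34],"fingers":0.9},
    {"slide":[-318.8,161.1,8.4],"angular":[0.2,-0.1,34],"fingers":0.9},
    {"slide":[-318.8,161.1,8.4],"angular":[0.2,-0.1,34],"fingers":0.9},
    {"slide":[-318.8,161.1,8.4],"angular":[0.2,-0.1,34],"fingers":0.9},
    {"slide":[-318.8,161.1,8.4],"angular":[0.2,-0.1,34],"fingers":0.9},
    {"slide":[-318.8,161.1,8.4],"angular":[0.2,-0.1,34],"fingers":0.9},
    {"slide":[-318.8,161.1,8.4],"angular":[0.2,-0.1,34],"fingers":0.9}
  ],
  "squeeze": 60
}}

```text
clock: 4.35
tcp_pos: [0.6657, 0.0893, 0.2776]
orientation: [-0.001, 0.787, 0.617, -0.004]
wrist_force: [-1.1, 0.3, -1.8]
finger_gap: 0.0292
grip_force: 60.2
```

```bash
python3 - <<'E'
from h import *
go(.6642,.0945,.27,-13.5)
t=read_camera("top");s=read_camera("scene")
for p in(t,s): print([(round(r["p"],2),np.round(r["point"],1).tolist()) for r in tip_of("hold_yellow_center",p)[:2]])
c=lambda p,x,y:cv2.resize(p["color"][y:y+112,x:x+75,::-1],(400,597),interpolation=cv2.INTER_CUBIC)
print(px(t,[.664,.0945,.27]),px(s,[.664,.0945,.27]))
cv2.imwrite("pics/m3.png",np.hstack([c(t,210,80),c(s,290,140)]))
E
```

```text
{'clock': 4.35, 'joint_pos': [0.0154, 0.5207, 0.4444, 1.5027, -0.0032, 1.8264], 'tcp_pos': [0.6657, 0.0893, 0.2776], 'orientation': [-0.0012, 0.7867, 0.6173, -0.0042], 'wrist_force': [-1.1262, 0.2673, -1.7885], 'finger_gap': 0.0292, 'grip_force': 60.1599}
slide [4.7, -2.6, 7.6] ang [-0.41, 0.29, -0.26]
[(0.74, [429.6, 187.0])]
[(0.85, [327.1, 188.1])]
[[244.52795655 128.48848443]] [[328.49151263 191.8031513 ]]
```

View pics/m3.png

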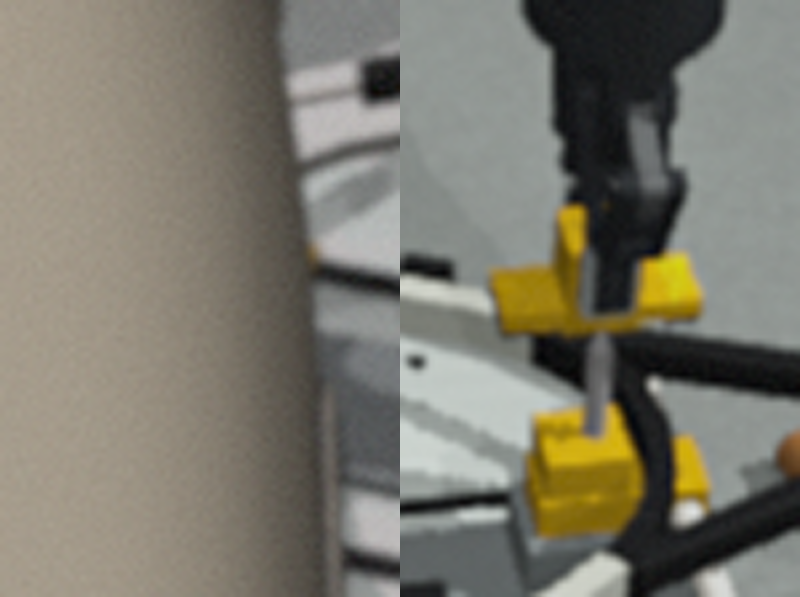

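Call:
{"name": "jog_arm", "arguments": {
  "moves": [
    {"slide":[4.5,-2.5,3],"angular":[-0.4,0.3,-0.3],"fingers":0.9},
    {"slide":[4.5,-2.5,3],"angular":[-0.4,0.3,-0.3],"fingers":0.9},
    {"slide":[4.5,-2.5,3],"angular":[-0.4,0.3,-0.3],"fingers":0.9},
    {"slide":[4.5,-2.5,3],"angular":[-0.4,0.3,-0.3],"fingers":0.9}
  ],
  "squeeze": 60
}}

```text
clock: 4.88
tcp_pos: [0.6613, 0.1, 0.2802]
orientation: [0.001, 0.783, 0.622, 0.003]
wrist_force: [-0.2, -0.3, -0.9]
finger_gap: 0.0291
grip_force: 60.1
```

```bash
cat >> h.py <<'E'
def overlay(p,name,box,scale,post,tcp,rot,under,offs=(0,0),yw=15):
    """draw predicted post axis (red) and held bar outline (green)"""
    im=cv2.resize(p["color"][box[1]:box[3],box[0]:box[2],::-1],None,fx=scale,fy=scale,interpolation=cv2.INTER_CUBIC)
    q=lambda X:((px(p,X)+.5-np.array(box[:2]))*scale).round().astype(int)
    cv2.polylines(im,[q([[*post,.187],[*post,.24]]).reshape(-1,1,2)],0,(0,0,255),1)
    for h in(0,.012):
        C=[tcp+rot.apply([sx*.04+offs[0],sy*yw*.001+offs[1],under-h]) for sx,sy in((1,1),(1,-1),(-1,-1),(-1,1))]
        cv2.polylines(im,[q(C).reshape(-1,1,2)],1,(0,255,0),1)
    cv2.imwrite("pics/"+name,im)
E
python3 - <<'E'
from h import *
go(.6642,.0945,.27,-13.5)
p=read_camera("scene");s=get_state()
overlay(p,"m4.png",(290,160,370,240),7,(.6642,.0945),s["tcp_pos"],R.from_quat(np.roll(s["orientation"],-1)),.0215)
E
```

```text
{'clock': 4.8833, 'joint_pos': [0.0296, 0.501, 0.4191, 1.4835, 0.0014, 1.8282], 'tcp_pos': [0.6613, 0.1, 0.2802], 'orientation': [0.001, 0.7829, 0.6221, 0.0026], 'wrist_force': [-0.1727, -0.2593, -0.9244], 'finger_gap': 0.0291, 'grip_force': 60.1402}
slide [-4.8, 4.0, 10.2] ang [0.28, -0.16, 0.45]
```

View pics/m4.png

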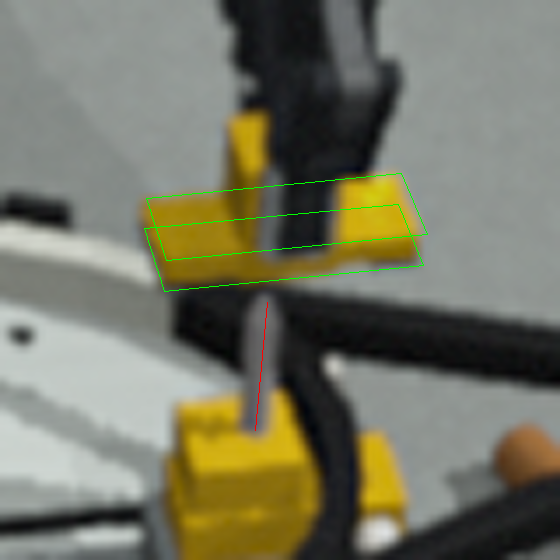

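Call:
{"name": "jog_arm", "arguments": {
  "moves": [
    {"slide":[-3.8,4,0],"angular":[0.2,-0.1,0.4],"fingers":0.9},
    {"slide":[-3.8,4,0],"angular":[0.2,-0.1,0.4],"fingers":0.9},
    {"slide":[-3.8,4,0],"angular":[0.2,-0.1,0.4],"fingers":0.9},
    {"slide":[-3.8,4,0],"angular":[0.2,-0.1,0.4],"fingers":0.9},
    {"slide":[-3.8,4,0],"angular":[0.2,-0.1,0.4],"fingers":0.9},
    {"slide":[-3.8,4,0],"angular":[0.2,-0.1,0.4],"fingers":0.9}
  ],
  "squeeze": 60
}}

```text
clock: 5.43
tcp_pos: [0.665, 0.0944, 0.2796]
orientation: [-0.0, 0.786, 0.619, 0.001]
wrist_force: [-0.1, -0.2, -1.4]
finger_gap: 0.0287
grip_force: 60.1
```

```bash
python3 - <<'E'
from h import *
go(.6644,.0953,.209,-13.5)
p=read_camera("scene");s=get_state()
overlay(p,"m5.png",(290,160,370,240),7,(.6642,.0945),s["tcp_pos"],R.from_quat(np.roll(s["orientation"],-1)),.0215,(-.001,0))
st()
E
```

```text
{'clock': 5.4333, 'joint_pos': [0.0212, 0.5118, 0.435, 1.4931, 0.0008, 1.8285], 'tcp_pos': [0.665, 0.0944, 0.2796], 'orientation': [-0.0001, 0.7856, 0.6188, 0.0006], 'wrist_force': [-0.0545, -0.1737, -1.4431], 'finger_gap': 0.0287, 'grip_force': 60.1412}
slide [0.7, -0.8, 70.6] ang [0.03, -0.05, -0.05]
{'clock': 5.4833, 'joint_pos': [0.0213, 0.5118, 0.4349, 1.4931, 0.0008, 1.8284], 'tcp_pos': [0.665, 0.0944, 0.2796], 'orientation': [-0.0001, 0.7855, 0.6188, 0.0006], 'wrist_force': [0.2461, 0.1887, -1.8124], 'finger_gap': 0.029, 'grip_force': 60.1412}
```

View pics/m5.png

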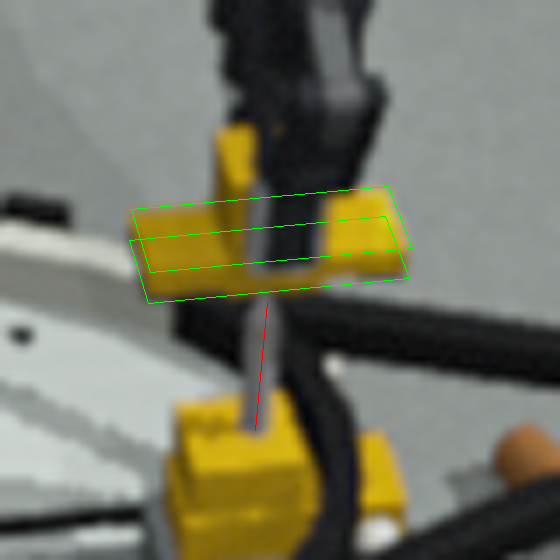

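Call:
{"name": "jog_arm", "arguments": {
  "moves": [
    {"slide":[0.7,-0.8,8],"angular":[0,0,0],"fingers":0.9},
    {"slide":[0.7,-0.8,14],"angular":[0,0,0],"fingers":0.9},
    {"slide":[0.7,-0.8,20],"angular":[0,0,0],"fingers":0.9},
    {"slide":[0.7,-0.8,26],"angular":[0,0,0],"fingers":0.9},
    {"slide":[0.7,-0.8,32],"angular":[0,0,0],"fingers":0.9},
    {"slide":[0.7,-0.8,38],"angular":[0,0,0],"fingers":0.9},
    {"slide":[0.7,-0.8,44],"angular":[0,0,0],"fingers":0.9},
    {"slide":[0.7,-0.8,50],"angular":[0,0,0],"fingers":0.9},
    {"slide":[0.7,-0.8,50],"angular":[0,0,0],"fingers":0.9}
  ],
  "squeeze": 60
}}

```text
clock: 6.23
tcp_pos: [0.6638, 0.0953, 0.2278]
orientation: [-0.001, 0.786, 0.619, -0.0]
wrist_force: [-0.1, -0.4, -1.4]
finger_gap: 0.0291
grip_force: 60.1
```

```bash
python3 - <<'E'
from h import *
go(.6644,.0953,.209,-13.5)
E
```

```text
{'clock': 6.2333, 'joint_pos': [0.0227, 0.5121, 0.3101, 1.3702, 0.0007, 1.8298], 'tcp_pos': [0.6638, 0.0953, 0.2278], 'orientation': [-0.0007, 0.7855, 0.6188, -0.0004], 'wrist_force': [-0.1182, -0.3869, -1.357], 'finger_gap': 0.0291, 'grip_force': 60.1418}
slide [0.1, 0.6, 18.8] ang [-0.09, -0.02, -0.04]
```

Call:
{"name": "jog_arm", "arguments": {
  "moves": [
    {"slide":[0,0,5],"angular":[0,0,0],"fingers":0.9},
    {"slide":[0,0,10],"angular":[0,0,0],"fingers":0.9},
    {"slide":[0,0,15],"angular":[0,0,0],"fingers":0.9},
    {"slide":[0,0,18],"angular":[0,0,0],"fingers":0.9},
    {"slide":[0,0,20],"angular":[0,0,0],"fingers":0.9},
    {"slide":[0,0,20],"angular":[0,0,0],"fingers":0.9}
  ],
  "squeeze": 60
}}

```text
clock: 6.73
tcp_pos: [0.6644, 0.0953, 0.2098]
orientation: [0.0, 0.786, 0.619, 0.001]
wrist_force: [-0.1, -0.1, -1.2]
finger_gap: 0.029
grip_force: 60.3
```

Call:
{"name": "jog_arm", "arguments": {
  "moves": [
    {"slide":[0,0,1],"angular":[0,0,0],"fingers":0.9},
    {"slide":[0,0,2],"angular":[0,0,0],"fingers":0.9},
    {"slide":[0,0,3],"angular":[0,0,0],"fingers":0.9},
    {"slide":[0,0,3],"angular":[0,0,0],"fingers":0.9}
  ],
  "squeeze": 60
}}

```text
clock: 7.07
tcp_pos: [0.6652, 0.0952, 0.2096]
orientation: [0.001, 0.786, 0.619, 0.002]
wrist_force: [-2.4, -0.6, 9.6]
finger_gap: 0.029
grip_force: 61.7
```

Call:
{"name": "jog_arm", "arguments": {
  "moves": [
    {"slide":[0,0,-2],"angular":[0,0,0],"fingers":0.4},
    {"slide":[0,0,-2],"angular":[0,0,0],"fingers":0.4},
    {"slide":[0,0,-2],"angular":[0,0,0],"fingers":0.4},
    {"slide":[0,0,-2],"angular":[0,0,0],"fingers":0.4},
    {"slide":[0,0,-30],"angular":[0,0,0],"fingers":0.4},
    {"slide":[0,0,-60],"angular":[0,0,0],"fingers":0.4},
    {"slide":[0,0,-90],"angular":[0,0,0],"fingers":0.4},
    {"slide":[0,0,-110],"angular":[0,0,0],"fingers":0.0},
    {"slide":[0,0,-110],"angular":[0,0,0],"fingers":0.0}
  ]
}}

```text
clock: 7.82
tcp_pos: [0.6658, 0.0953, 0.3218]
orientation: [0.002, 0.786, 0.619, 0.004]
wrist_force: [-0.1, -0.2, -0.7]
finger_gap: 0.0741
grip_force: 0.0
```

```bash
python3 - <<'E'
from h import *
go(.4255,-.3195,.26,21.2)
E
```

```text
{'clock': 7.8167, 'joint_pos': [0.0227, 0.5173, 0.5466, 1.5915, 0.0007, 1.8297], 'tcp_pos': [0.6658, 0.0953, 0.3218], 'orientation': [0.0023, 0.7855, 0.6188, 0.0037], 'wrist_force': [-0.1248, -0.1943, -0.6706], 'finger_gap': 0.0741, 'grip_force': 0.0}
slide [-459.7, -137.0, 59.3] ang [0.5, -0.02, -34.74]
```

Call:
{"name": "jog_arm", "arguments": {
  "moves": [
    {"slide":[-459.7,-137,20],"angular":[0.3,0,-34.7],"fingers":0},
    {"slide":[-459.7,-137,20],"angular":[0.3,0,-34.7],"fingers":0},
    {"slide":[-459.7,-137,20],"angular":[0.3,0,-34.7],"fingers":0},
    {"slide":[-459.7,-137,20],"angular":[0.3,0,-34.7],"fingers":0},
    {"slide":[-459.7,-137,20],"angular":[0.3,0,-34.7],"fingers":0},
    {"slide":[-459.7,-137,20],"angular":[0.3,0,-34.7],"fingers":0},
    {"slide":[-459.7,-137,20],"angular":[0.3,0,-34.7],"fingers":0},
    {"slide":[-459.7,-137,20],"angular":[0.3,0,-34.7],"fingers":0},
    {"slide":[-459.7,-137,20],"angular":[0.3,0,-34.7],"fingers":0},
    {"slide":[-459.7,-137,20],"angular":[0.3,0,-34.7],"fingers":0}
  ]
}}

```text
clock: 8.65
tcp_pos: [0.4555, -0.2631, 0.2979]
orientation: [-0.002, 0.565, 0.825, -0.001]
wrist_force: [1.3, -1.6, -0.4]
finger_gap: 0.0851
grip_force: 0.0
```

```bash
python3 - <<'E'
from h import *
go(.4255,-.3195,.08,21.2)
E
```

```text
{'clock': 8.65, 'joint_pos': [-0.6753, 0.2116, 0.0463, 1.4101, -0.0023, 0.526], 'tcp_pos': [0.4555, -0.2631, 0.2979], 'orientation': [-0.0024, 0.5652, 0.825, -0.001], 'wrist_force': [1.3078, -1.6422, -0.3953], 'finger_gap': 0.0851, 'grip_force': 0.0}
slide [-42.3, -47.4, 218.0] ang [-0.24, -0.16, -0.03]
```

Call:
{"name": "jog_arm", "arguments": {
  "moves": [
    {"slide":[-42,-47,60],"angular":[0,0,0],"fingers":0},
    {"slide":[-42,-47,60],"angular":[0,0,0],"fingers":0},
    {"slide":[-42,-47,110],"angular":[0,0,0],"fingers":0},
    {"slide":[-42,-47,150],"angular":[0,0,0],"fingers":0},
    {"slide":[-42,-47,190],"angular":[0,0,0],"fingers":0},
    {"slide":[-42,-47,210],"angular":[0,0,0],"fingers":0},
    {"slide":[-42,-47,210],"angular":[0,0,0],"fingers":0},
    {"slide":[-42,-47,210],"angular":[0,0,0],"fingers":0},
    {"slide":[-42,-47,210],"angular":[0,0,0],"fingers":0},
    {"slide":[-42,-47,210],"angular":[0,0,0],"fingers":0}
  ]
}}

```text
clock: 9.48
tcp_pos: [0.429, -0.3193, 0.0914]
orientation: [0.0, 0.565, 0.825, -0.001]
wrist_force: [-0.5, 0.0, 0.5]
finger_gap: 0.0853
grip_force: 0.0
```

```bash
python3 - <<'E'
from h import *
go(.4256,-.3195,.021,21.2)
E
```

```text
{'clock': 9.4833, 'joint_pos': [-0.7885, 0.3304, -0.3168, 0.9226, -0.0027, 0.4127], 'tcp_pos': [0.429, -0.3193, 0.0914], 'orientation': [0.0002, 0.5651, 0.825, -0.0014], 'wrist_force': [-0.5449, 0.0183, 0.4999], 'finger_gap': 0.0853, 'grip_force': 0.0}
slide [1.1, -3.1, 70.4] ang [-0.12, 0.12, -0.02]
```

Call:
{"name": "jog_arm", "arguments": {
  "moves": [
    {"slide":[1,-3,35],"angular":[0,0,0],"fingers":0},
    {"slide":[1,-3,70],"angular":[0,0,0],"fingers":0},
    {"slide":[1,-3,70],"angular":[0,0,0],"fingers":0},
    {"slide":[1,-3,70],"angular":[0,0,0],"fingers":0},
    {"slide":[1,-3,70],"angular":[0,0,0],"fingers":0.9},
    {"slide":[1,-3,70],"angular":[0,0,0],"fingers":0.9},
    {"slide":[1,-3,70],"angular":[0,0,0],"fingers":0.9},
    {"slide":[1,-3,70],"angular":[0,0,0],"fingers":0.9},
    {"slide":[1,-3,70],"angular":[0,0,0],"fingers":0.9},
    {"slide":[1,-3,70],"angular":[0,0,0],"fingers":0.9}
  ],
  "squeeze": 60
}}

```text
clock: 10.32
tcp_pos: [0.4249, -0.3189, 0.0206]
orientation: [-0.0, 0.565, 0.825, -0.001]
wrist_force: [0.1, 0.5, 7.0]
finger_gap: 0.0294
grip_force: 60.0
```

```bash
python3 -c "
from h import *
go(.4256,-.3195,.29,21.2)"
```

```text
{'clock': 10.3167, 'joint_pos': [-0.7935, 0.4045, -0.4097, 0.7571, -0.0026, 0.4078], 'tcp_pos': [0.4249, -0.3189, 0.0206], 'orientation': [-0.0005, 0.5652, 0.825, -0.0012], 'wrist_force': [0.0731, 0.5015, 6.9811], 'finger_gap': 0.0294, 'grip_force': 60.0334}
slide [-0.9, -0.3, -269.4] ang [-0.15, 0.03, -0.03]
```

Call:
{"name": "jog_arm", "arguments": {
  "moves": [
    {"slide":[0,0,-40],"angular":[0,0,0],"fingers":0.9},
    {"slide":[0,0,-80],"angular":[0,0,0],"fingers":0.9},
    {"slide":[0,0,-120],"angular":[0,0,0],"fingers":0.9},
    {"slide":[0,0,-160],"angular":[0,0,0],"fingers":0.9},
    {"slide":[0,0,-200],"angular":[0,0,0],"fingers":0.9},
    {"slide":[0,0,-240],"angular":[0,0,0],"fingers":0.9},
    {"slide":[0,0,-272],"angular":[0,0,0],"fingers":0.9},
    {"slide":[0,0,-272],"angular":[0,0,0],"fingers":0.9},
    {"slide":[0,0,-272],"angular":[0,0,0],"fingers":0.9},
    {"slide":[0,0,-272],"angular":[0,0,0],"fingers":0.9}
  ],
  "squeeze": 60
}}

```text
clock: 11.15
tcp_pos: [0.4249, -0.318, 0.2903]
orientation: [-0.002, 0.565, 0.825, -0.001]
wrist_force: [-0.2, 0.3, -1.5]
finger_gap: 0.0292
grip_force: 59.8
```

```bash
python3 -c "
from h import *
go(.6005,-.1715,.285,-13.5)"
```

```text
{'clock': 11.15, 'joint_pos': [-0.7922, 0.2211, 0.04, 1.3939, -0.0028, 0.4093], 'tcp_pos': [0.4249, -0.318, 0.2903], 'orientation': [-0.0023, 0.5653, 0.8249, -0.001], 'wrist_force': [-0.2462, 0.3479, -1.5172], 'finger_gap': 0.0292, 'grip_force': 59.8096}
slide [73.2, 216.7, 4.6] ang [-0.28, -0.08, 34.66]
```

Call:
{"name": "jog_arm", "arguments": {
  "moves": [
    {"slide":[73,216.7,4.6],"angular":[-0.2,0,34.7],"fingers":0.9},
    {"slide":[73,216.7,4.6],"angular":[-0.2,0,34.7],"fingers":0.9},
    {"slide":[73,216.7,4.6],"angular":[-0.2,0,34.7],"fingers":0.9},
    {"slide":[73,216.7,4.6],"angular":[-0.2,0,34.7],"fingers":0.9},
    {"slide":[73,216.7,4.6],"angular":[-0.2,0,34.7],"fingers":0.9},
    {"slide":[73,216.7,4.6],"angular":[-0.2,0,34.7],"fingers":0.9},
    {"slide":[73,216.7,4.6],"angular":[-0.2,0,34.7],"fingers":0.9},
    {"slide":[73,216.7,4.6],"angular":[-0.2,0,34.7],"fingers":0.9},
    {"slide":[73,216.7,4.6],"angular":[-0.2,0,34.7],"fingers":0.9},
    {"slide":[73,216.7,4.6],"angular":[-0.2,0,34.7],"fingers":0.9}
  ],
  "squeeze": 60
}}

```text
clock: 11.98
tcp_pos: [0.5997, -0.1725, 0.2846]
orientation: [-0.002, 0.786, 0.619, -0.001]
wrist_force: [-0.1, 0.6, -1.4]
finger_gap: 0.0289
grip_force: 60.0
```

Call:
{"name": "jog_arm", "arguments": {
  "moves": [
    {"slide":[0,0,0],"angular":[0,0,0],"fingers":0.9},
    {"slide":[0,0,0],"angular":[0,0,0],"fingers":0.9},
    {"slide":[0,0,0],"angular":[0,0,0],"fingers":0.9}
  ],
  "squeeze": 60
}}

```text
clock: 12.23
tcp_pos: [0.6003, -0.1728, 0.2861]
orientation: [-0.0, 0.786, 0.618, -0.0]
wrist_force: [0.3, -0.5, -0.7]
finger_gap: 0.0291
grip_force: 60.0
```

```bash
python3 - <<'E'
from h import *
go(.6005,-.1715,.23,-13.5)
p=read_camera("scene");s=get_state()
overlay(p,"m6.png",(160,170,240,250),7,(.6005,-.172),s["tcp_pos"],R.from_quat(np.roll(s["orientation"],-1)),.0215,(0,0),25)
E
```

```text
{'clock': 12.2333, 'joint_pos': [-0.4088, 0.4098, 0.2919, 1.4535, 0.0002, 1.3998], 'tcp_pos': [0.6003, -0.1728, 0.2861], 'orientation': [-0.0003, 0.786, 0.6182, -0.0], 'wrist_force': [0.3285, -0.5008, -0.7117], 'finger_gap': 0.0291, 'grip_force': 60.0192}
slide [1.3, -0.1, 56.1] ang [-0.03, -0.02, -0.12]
```

View pics/m6.png

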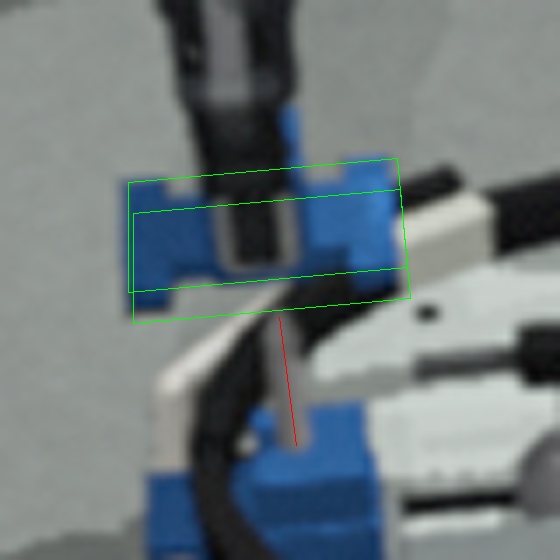

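Call:
{"name": "jog_arm", "arguments": {
  "moves": [
    {"slide":[1.8,0,6],"angular":[0,0,0],"fingers":0.9},
    {"slide":[1.8,0,12],"angular":[0,0,0],"fingers":0.9},
    {"slide":[1.8,0,18],"angular":[0,0,0],"fingers":0.9},
    {"slide":[1.8,0,24],"angular":[0,0,0],"fingers":0.9},
    {"slide":[1.8,0,30],"angular":[0,0,0],"fingers":0.9},
    {"slide":[1.8,0,36],"angular":[0,0,0],"fingers":0.9},
    {"slide":[1.8,0,42],"angular":[0,0,0],"fingers":0.9},
    {"slide":[1.8,0,48],"angular":[0,0,0],"fingers":0.9},
    {"slide":[1.8,0,54],"angular":[0,0,0],"fingers":0.9},
    {"slide":[1.8,0,54],"angular":[0,0,0],"fingers":0.9}
  ],
  "squeeze": 60
}}

```text
clock: 13.12
tcp_pos: [0.6006, -0.1698, 0.2301]
orientation: [-0.002, 0.786, 0.619, -0.001]
wrist_force: [-0.6, -0.2, -1.1]
finger_gap: 0.0297
grip_force: 60.0
```

Call:
{"name": "jog_arm", "arguments": {
  "moves": [
    {"slide":[0,0,5],"angular":[0,0,0],"fingers":0.9},
    {"slide":[0,0,10],"angular":[0,0,0],"fingers":0.9},
    {"slide":[0,0,15],"angular":[0,0,0],"fingers":0.9},
    {"slide":[0,0,19],"angular":[0,0,0],"fingers":0.9},
    {"slide":[0,0,21],"angular":[0,0,0],"fingers":0.9},
    {"slide":[0,0,22],"angular":[0,0,0],"fingers":0.9},
    {"slide":[0,0,23],"angular":[0,0,0],"fingers":0.9},
    {"slide":[0,0,24],"angular":[0,0,0],"fingers":0.9},
    {"slide":[0,0,24],"angular":[0,0,0],"fingers":0.9}
  ],
  "squeeze": 60
}}

```text
clock: 13.87
tcp_pos: [0.6013, -0.1701, 0.2077]
orientation: [-0.0, 0.786, 0.619, -0.0]
wrist_force: [-0.6, 0.2, -1.1]
finger_gap: 0.0291
grip_force: 60.0
```

Call:
{"name": "jog_arm", "arguments": {
  "moves": [
    {"slide":[0,0,1],"angular":[0,0,0],"fingers":0.9},
    {"slide":[0,0,2],"angular":[0,0,0],"fingers":0.9},
    {"slide":[0,0,3],"angular":[0,0,0],"fingers":0.9},
    {"slide":[0,0,3],"angular":[0,0,0],"fingers":0.9}
  ],
  "squeeze": 60
}}

```text
clock: 14.2
tcp_pos: [0.602, -0.1703, 0.2076]
orientation: [0.001, 0.785, 0.619, 0.001]
wrist_force: [-1.5, 1.4, 9.6]
finger_gap: 0.0291
grip_force: 61.4
```

Call:
{"name": "jog_arm", "arguments": {
  "moves": [
    {"slide":[0,0,-2],"angular":[0,0,0],"fingers":0.4},
    {"slide":[0,0,-2],"angular":[0,0,0],"fingers":0.4},
    {"slide":[0,0,-2],"angular":[0,0,0],"fingers":0.4},
    {"slide":[0,0,-2],"angular":[0,0,0],"fingers":0.4},
    {"slide":[0,0,-30],"angular":[0,0,0],"fingers":0.4},
    {"slide":[0,0,-60],"angular":[0,0,0],"fingers":0.4},
    {"slide":[0,0,-90],"angular":[0,0,0],"fingers":0.4},
    {"slide":[0,0,-110],"angular":[0,0,0],"fingers":0.4},
    {"slide":[0,0,-110],"angular":[0,0,0],"fingers":0.4},
    {"slide":[0,0,-110],"angular":[0,0,0],"fingers":0.4}
  ]
}}

```text
clock: 15.03
tcp_pos: [0.602, -0.1705, 0.3158]
orientation: [0.001, 0.786, 0.619, 0.001]
wrist_force: [0.2, -1.1, -0.5]
finger_gap: 0.0513
grip_force: 0.0
```

```bash
python3 - <<'E'
from h import *
go(.451,.004,.25,76.7)
p=read_camera("scene");t=read_camera("top")
c=lambda p,x,y,w,h:cv2.resize(p["color"][y:y+h,x:x+w,::-1],(400,600),interpolation=cv2.INTER_CUBIC)
cv2.imwrite("pics/m7.png",cv2.resize(p["color"][175:295,160:360,::-1],None,fx=4,fy=4,interpolation=cv2.INTER_CUBIC))
E
```

```text
{'clock': 15.0333, 'joint_pos': [-0.4043, 0.4134, 0.3693, 1.525, 0.0003, 1.4028], 'tcp_pos': [0.602, -0.1705, 0.3158], 'orientation': [0.0007, 0.7855, 0.6188, 0.0005], 'wrist_force': [0.169, -1.088, -0.5225], 'finger_gap': 0.0513, 'grip_force': 0.0}
slide [134.3, -187.8, 65.5] ang [0.08, 0.08, -90.24]
```

View pics/m7.png

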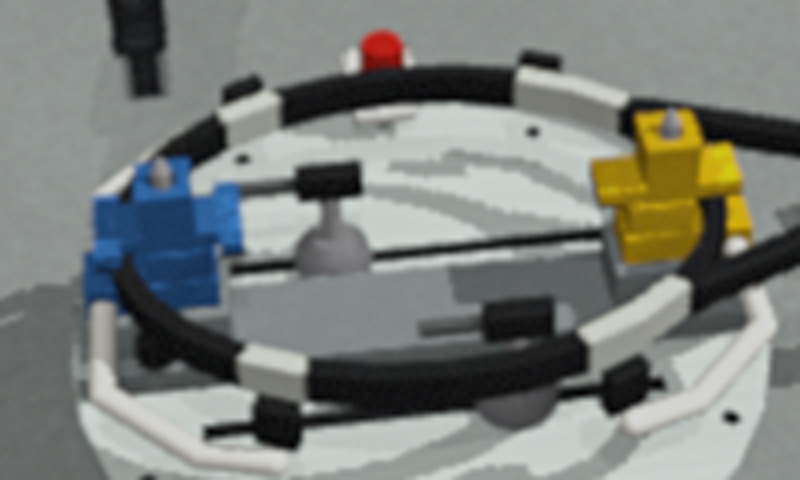

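Call:
{"name": "jog_arm", "arguments": {
  "moves": [
    {"slide":[134,-188,20],"angular":[0,0,-90],"fingers":0.3},
    {"slide":[134,-188,20],"angular":[0,0,-90],"fingers":0.3},
    {"slide":[134,-188,20],"angular":[0,0,-90],"fingers":0.3},
    {"slide":[134,-188,20],"angular":[0,0,-90],"fingers":0.3},
    {"slide":[134,-188,20],"angular":[0,0,-90],"fingers":0.3},
    {"slide":[134,-188,20],"angular":[0,0,-90],"fingers":0.3},
    {"slide":[134,-188,20],"angular":[0,0,-90],"fingers":0.3},
    {"slide":[134,-188,20],"angular":[0,0,-90],"fingers":0.3},
    {"slide":[134,-188,20],"angular":[0,0,-90],"fingers":0.3},
    {"slide":[134,-188,20],"angular":[0,0,-90],"fingers":0.3}
  ]
}}

```text
clock: 15.97
tcp_pos: [0.4488, 0.0046, 0.2934]
orientation: [-0.002, 0.272, 0.962, 0.0]
wrist_force: [0.1, -0.4, -0.0]
finger_gap: 0.0596
grip_force: 0.0
```

```bash
python3 - <<'E'
from h import *
go(.451,.004,.25,76.7)
E
```

```text
{'clock': 15.9667, 'joint_pos': [-0.1692, 0.0596, -0.1425, 1.3725, 0.0005, 0.381], 'tcp_pos': [0.4488, 0.0046, 0.2934], 'orientation': [-0.0019, 0.2717, 0.9624, 0.0], 'wrist_force': [0.0573, -0.4399, -0.0343], 'finger_gap': 0.0596, 'grip_force': 0.0}
slide [-2.4, 0.7, 43.4] ang [-0.02, -0.22, -18.23]
```

Call:
{"name": "jog_arm", "arguments": {
  "moves": [
    {"slide":[-2.4,0,30],"angular":[0,0,-18.2],"fingers":0.3},
    {"slide":[-2.4,0,60],"angular":[0,0,-18.2],"fingers":0.3},
    {"slide":[-2.4,0,90],"angular":[0,0,-18.2],"fingers":0.3},
    {"slide":[-2.4,0,100],"angular":[0,0,-18.2],"fingers":0.3},
    {"slide":[-2.4,0,100],"angular":[0,0,-18.2],"fingers":0.3},
    {"slide":[-2.4,0,100],"angular":[0,0,-18.2],"fingers":0.3},
    {"slide":[-2.4,0,100],"angular":[0,0,-18.2],"fingers":0.3},
    {"slide":[-2.4,0,100],"angular":[0,0,-18.2],"fingers":0.3}
  ]
}}

```text
clock: 16.63
tcp_pos: [0.4531, 0.0027, 0.1966]
orientation: [0.001, 0.12, 0.993, 0.0]
wrist_force: [-0.1, 0.5, -0.1]
finger_gap: 0.0599
grip_force: 0.0
```

```bash
python3 - <<'E'
from h import *
go(.451,.004,.138,76.7)
t=read_camera("scene")
im=t["color"][:, :, ::-1]
cv2.imwrite("pics/m8.png",cv2.resize(im[140:220,205:305],None,fx=7,fy=7,interpolation=cv2.INTER_CUBIC))
E
```

```text
{'clock': 16.6333, 'joint_pos': [-0.1719, 0.0975, -0.3393, 1.1318, 0.0005, 0.0684], 'tcp_pos': [0.4531, 0.0027, 0.1966], 'orientation': [0.0011, 0.1198, 0.9928, 0.0002], 'wrist_force': [-0.1231, 0.5455, -0.1442], 'finger_gap': 0.0599, 'grip_force': 0.0}
slide [2.5, 0.7, 58.6] ang [0.04, 0.12, -0.47]
```

View pics/m8.png

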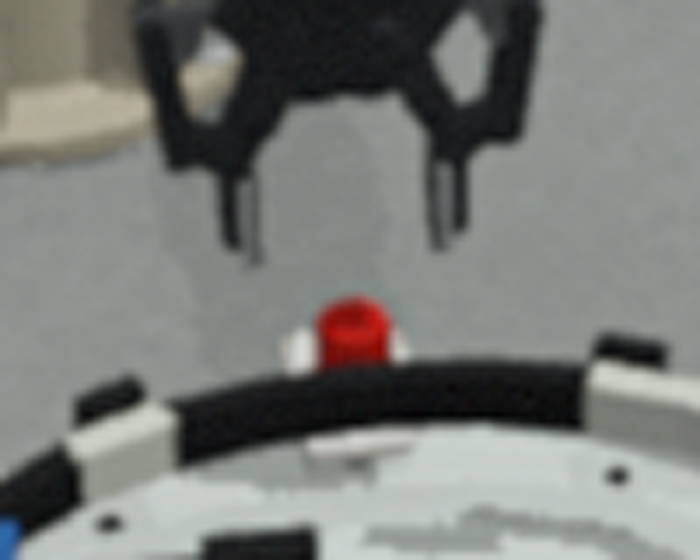

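Call:
{"name": "jog_arm", "arguments": {
  "moves": [
    {"slide":[2,0.5,20],"angular":[0,0,0],"fingers":0.3},
    {"slide":[2,0.5,35],"angular":[0,0,0],"fingers":0.3},
    {"slide":[2,0.5,50],"angular":[0,0,0],"fingers":0.3},
    {"slide":[2,0.5,58],"angular":[0,0,0],"fingers":0.3},
    {"slide":[2,0.5,58],"angular":[0,0,0],"fingers":0.3},
    {"slide":[2,0.5,58],"angular":[0,0,0],"fingers":0.3}
  ]
}}

```text
clock: 17.18
tcp_pos: [0.4503, 0.0039, 0.1375]
orientation: [-0.0, 0.12, 0.993, 0.0]
wrist_force: [0.4, -0.4, 0.3]
finger_gap: 0.0598
grip_force: 0.0
```

Call:
{"name": "jog_arm", "arguments": {
  "moves": [
    {"slide":[0,0,0],"angular":[0,0,0],"fingers":0.9},
    {"slide":[0,0,0],"angular":[0,0,0],"fingers":0.9},
    {"slide":[0,0,0],"angular":[0,0,0],"fingers":0.9},
    {"slide":[0,0,0],"angular":[0,0,0],"fingers":0.9},
    {"slide":[0,0,0],"angular":[0,0,0],"fingers":0.9},
    {"slide":[0,0,0],"angular":[0,0,0],"fingers":0.9}
  ],
  "squeeze": 80
}}

```text
clock: 17.68
tcp_pos: [0.4512, 0.0052, 0.1385]
orientation: [0.001, 0.119, 0.993, 0.002]
wrist_force: [-0.2, 6.3, 5.6]
finger_gap: 0.0258
grip_force: 78.3
```

Call:
{"name": "jog_arm", "arguments": {
  "moves": [
    {"slide":[0,1,0],"angular":[0,0,0],"fingers":0.95},
    {"slide":[0,1,-3],"angular":[0,0,0],"fingers":0.95},
    {"slide":[0,1,-6],"angular":[0,0,0],"fingers":0.95},
    {"slide":[0,1,-9],"angular":[0,0,0],"fingers":0.95},
    {"slide":[0,1,-11],"angular":[0,0,0],"fingers":0.95},
    {"slide":[0,1,-13],"angular":[0,0,0],"fingers":0.95},
    {"slide":[0,1,-13],"angular":[0,0,0],"fingers":0.95},
    {"slide":[0,1,-13],"angular":[0,0,0],"fingers":0.95}
  ],
  "squeeze": 100
}}

```text
clock: 18.35
tcp_pos: [0.4511, 0.0052, 0.1497]
orientation: [0.0, 0.119, 0.993, 0.001]
wrist_force: [5.4, 1.3, -9.8]
finger_gap: 0.0253
grip_force: 98.8
```

Call:
{"name": "jog_arm", "arguments": {
  "moves": [
    {"slide":[-0.7,0,-2],"angular":[0,0,0],"fingers":0.95},
    {"slide":[-0.7,0,-4],"angular":[0,0,0],"fingers":0.95},
    {"slide":[-0.7,0,-5],"angular":[0,0,0],"fingers":0.95},
    {"slide":[-0.7,0,-6],"angular":[0,0,0],"fingers":0.95},
    {"slide":[-0.7,0,-6],"angular":[0,0,0],"fingers":0.95},
    {"slide":[-0.7,0,-6],"angular":[0,0,0],"fingers":0.95}
  ],
  "squeeze": 100
}}

```text
clock: 18.85
tcp_pos: [0.4512, 0.0052, 0.1547]
orientation: [-0.001, 0.119, 0.993, 0.001]
wrist_force: [5.3, 2.6, -14.1]
finger_gap: 0.0255
grip_force: 100.0
```

Call:
{"name": "jog_arm", "arguments": {
  "moves": [
    {"slide":[-0.7,0,-1],"angular":[0,0,0],"fingers":0.95},
    {"slide":[-0.7,0,-2],"angular":[0,0,0],"fingers":0.95},
    {"slide":[-0.7,0,-2],"angular":[0,0,0],"fingers":0.95},
    {"slide":[-0.7,0,-2],"angular":[0,0,0],"fingers":0.95},
    {"slide":[-0.7,0,-2],"angular":[0,0,0],"fingers":0.95}
  ],
  "squeeze": 100
}}

```text
clock: 19.27
tcp_pos: [0.4511, 0.0052, 0.1549]
orientation: [-0.002, 0.119, 0.993, 0.001]
wrist_force: [8.9, 2.5, -28.1]
finger_gap: 0.0256
grip_force: 100.5
```

```bash
python3 - <<'E'
from h import *
st()
p=read_camera("scene")
cv2.imwrite("pics/m9.png",cv2.resize(p["color"][150:290,160:360,::-1],None,fx=4,fy=4,interpolation=cv2.INTER_CUBIC))
st()
E
```

```text
{'clock': 19.2667, 'joint_pos': [-0.1682, 0.1276, -0.4126, 1.035, 0.0023, 0.0709], 'tcp_pos': [0.4511, 0.0052, 0.1549], 'orientation': [-0.0021, 0.1193, 0.9929, 0.0013], 'wrist_force': [8.9407, 2.5395, -28.0518], 'finger_gap': 0.0256, 'grip_force': 100.5354}
{'clock': 19.3167, 'joint_pos': [-0.1682, 0.1276, -0.4126, 1.035, 0.0023, 0.071], 'tcp_pos': [0.4511, 0.0052, 0.1548], 'orientation': [-0.0022, 0.1193, 0.9929, 0.0013], 'wrist_force': [10.2665, 2.6759, -27.2803], 'finger_gap': 0.0259, 'grip_force': 100.5355}
```

View pics/m9.png

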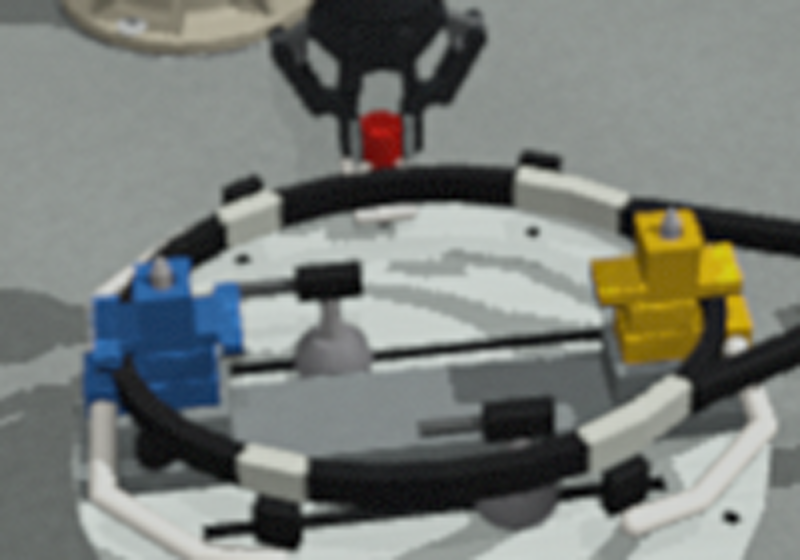

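The picture shows both hold-downs seated with their post tips showing, at (160,270) and (672,220). The knob is raised between the pads at (382,140) and is on its stop, since the force rose with no further travel. I'll ease the overpull slightly and hand in.

Call:
{"name": "jog_arm", "arguments": {
  "moves": [
    {"slide":[-0.5,0,1],"angular":[0,0,0],"fingers":0.95},
    {"slide":[-0.5,0,1],"angular":[0,0,0],"fingers":0.95},
    {"slide":[-0.5,0,1],"angular":[0,0,0],"fingers":0.95},
    {"slide":[-0.5,0,1],"angular":[0,0,0],"fingers":0.95}
  ],
  "squeeze": 100
}}

```text
clock: 19.65
tcp_pos: [0.4512, 0.0052, 0.1548]
orientation: [-0.002, 0.119, 0.993, 0.001]
wrist_force: [5.4, 3.2, -18.5]
finger_gap: 0.0254
grip_force: 101.1
```

```bash
python3 - <<'E'
from h import *
s=st()
if s["tcp_pos"][2]>.1540 and s["wrist_force"][2]<-13: print(hand_in())
E
```

```text
{'clock': 19.65, 'joint_pos': [-0.1681, 0.1279, -0.4125, 1.0349, 0.0023, 0.0709], 'tcp_pos': [0.4512, 0.0052, 0.1548], 'orientation': [-0.0022, 0.1192, 0.9929, 0.0012], 'wrist_force': [5.3667, 3.2003, -18.4915], 'finger_gap': 0.0254, 'grip_force': 101.1143}
the job is handed in; nothing more can be done
None
```

Job handed in at 19.65 s: both hold-downs are seated on the posts of their own colour and released, and the arm is holding the red plunger up at its stop, so you can swing the racket round.

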